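# Rock the jammed mixing ball out of the flask's neck

## Task

The orange mixing ball is jammed in the neck of the clear flask with the blue collar. Pick that flask up by its neck, rock it from side to side until the ball drops into its belly, then stand the flask upright in the middle of the yellow mat and let go. Leave the green-collared spare flask where it stands.

Things in the scene. Friction and masses are not known exactly. Their poses are not given: they have to be found in the camera images.
- flask: Clear flat flask, blue collar at its open mouth, upright, 130 g. Origin: centre of underside, z up. Belly 42 (own x) by 66 (own y) by 75 mm high; neck 23 (x) by 40 mm (y) from 75 to 145 mm up: pinch across the 23 mm, 110 mm up. In the neck two white half-width lips: upper on the -y side, edge 111 mm up; lower on the +y side, edge 84 mm up. Starts with own y within 30 degrees of world y.
- ball_center (a point): Centre of the loose orange 14 mm ball, 12 g, on the upper lip in the flask's neck, 116 mm up. Each lip falls 15 degrees to a stop at its wall, holding the ball until the flask leans the other way (30 degrees for 1 s does it): top leaned to own +y, it rolls to the lower lip (89 mm up); then top leaned to -y, it drops into the belly (10 mm up when upright).
- mat: Fixed yellow square mat on the bench, 130 by 130 mm, 4 mm thick; origin at the centre of its underside, on the bench top.
- spare: Spare flask of the same shape and size with a green collar, standing upright, its own orange ball already in the belly; origin at the centre of its underside. To be left alone.
Mind the look-alikes: they are no part of the job. Leave any black look-alike of the flask alone.

How it is judged (in metres and radians):
On the way, in this order (a step that is already met when the one before it is completed fails the run):
1. with the flask held, the ball has rolled off the upper lip onto the lower one (z of ball_center in the frame of flask between 0.075 and 0.102 m and contact force between the fingers and flask above 1 N), for 0.05 s.
2. with the flask held, the ball has dropped into the belly (z of ball_center in the frame of flask between 0 and 0.06 m and contact force between the fingers and flask above 1 N), for 0.1 s.
At the end, for the whole second after the job is handed in: The blue-collared flask stands upright (within about 6 degrees), at rest and released on the yellow mat, its middle within 25 mm of the mat's middle, with the ball in its belly; the spare flask still stands upright within 20 mm of where it was (z of ball_center in the frame of flask below 0.03 m and horizontal distance between ball_center and flask below 0.04 m and horizontal distance between flask and mat below 0.025 m and height (world z) of flask between 0.001 and 0.01 m and angle between each of flask, spare's own z axis and vertical below 0.1 rad and linear speed of flask below 0.02 m/s and distance of spare from where it was at the start of the episode below 0.02 m); the robot touches nothing.
It fails at once if the spare flask is shifted more than 20 mm or tipped over (distance of spare from where it was at the start of the episode above 0.02 m or angle between spare's own z axis and vertical above 0.5 rad).
It also fails if it takes over 45 s, if anything falls off the work surface, if the arm or the gripper's body presses on something with over 40 N, if the wrist force passes 120 N, or if a joint passes its speed limit or range.

## Robot

A 6-joint arm with a two-finger parallel gripper is mounted at the origin on the work surface. World frame = base frame: x ahead of the robot, y to its left, z up, the work surface at z = 0. Lengths are in m, angles in degrees, forces in N, time in s.
With the tool pointing down it reaches from about 0.375 to 0.9 m from the base axis. Payload 3.1 kg.
Tool frame: the origin (TCP) lies between the finger pads; the fingertips stand 11 mm ahead of it and the grasp point (between the pads) lies 8 mm behind it; z points along the fingers, y is the line along which they close (so a half turn about z gives the same grasp; the last joint's range is limited). The gripper opens to 87 mm and grips with 3 to 60 N. Pads are 19 mm wide; open, the fingers measure 117 mm over their backs; the gripper's body (75 mm by 190 mm) begins 51 mm behind the grasp point.
Start: joints at [60.418, 30.224, 82.088, -0, 67.689, -10.227], TCP at [0.207, 0.59, 0.234] pointing down, gripper open.
Joint ranges: [-176.69, 176.69], [-43.24, 126.21], [12.49, 139.97], [-82, 262], [0, 151.66], [-163.58, 163.58]. Speed limits (degrees/s): [159.86, 159.86, 180, 180, 180, 180].

## Interface

Orientations are given as a 3x3 rotation matrix whose columns are the frame's x, y, z axes.
In Python, from rig import bot, viewer, workorder, nets gives the robot as it stands. The module is installed in compiled form; this text tells all that it offers.
- The arm moves only by the tool move_arm, never from a script. Its argument "increments" is a list of rows, each a list of 7 numbers: the shift along the tool's x, y, z normalised to -1 to 1, where 1 is 0.3 m, then the turn, a rotation vector about the tool's x, y, z normalised to -1 to 1, where 1 is pi rad, then the opening, from 0 (shut) to 1 (fully open). In form: [[tx, ty, tz, wx, wy, wz, grip], ...]. A call has 1 to 10 rows; each row is the pose to reach, as a shift and turn from the pose commanded when the call began, along the tool's axes at that moment, turning the shorter way round; what a row does not reach only later rows make up. A row lasts 1/12 s, in which the tool goes at most 41.7 mm and 7.16 degrees, less where a joint would pass 70% of its speed; a pose out of reach is approached as far as the arm can. A call with a number of a shift or a turn outside -1 to 1 is refused whole. A call with a gripper value outside its range is refused whole. The fingers move at their own pace and stop on an object; the grip force is fixed at half the most. Time passes only in rows, so rows that repeat a pose let the fingers close. It gives the time, the measured TCP pose, the force, the opening and the grip force at its end, in the units of the state.
- bot.read_state(): the state, without advancing time (a new reading comes with each control period).
- viewer.capture(name): name is "scene" or "top" or "wrist"; returns a dict with "image" (420x560x3 uint8, blue, green, red), "K" (3x3 intrinsics, pixels), "dist" ([k1, k2, p1, p2, k3] as OpenCV has them; the pictures are not rectified), "eye" and "orientation" of the camera in the world. Camera axes: x right, y up, looking along -z (the intrinsics and any distortion apply to the point x, -y, -z); pixel columns grow to the right and rows downward; lengths in m; the calibration is good to about 2 mm. A picture is of the moment at which its call begins. There is no depth.
- workorder.hand_in(): hands the job in; it is judged then, once.
Trained networks look in the newest picture that a camera, given by its name, has taken for a name from the list of things; names that differ only in an ending like _2 or _b are one class to them, and where a whole thing is asked for, a point or a joint stands for the part that bears it (a point fixed in the world has none). Each returns a list of dicts, best first, with "conf" (0 to 1); they miss things now and then, are a little off and sometimes report something else, mostly with a low value. They report only what shows in the picture. A call takes as long as a camera call. They do not tell look-alikes from the thing itself.
- nets.find_in(camera, thing): "location" ([column, row] in pixels, amid what is visible of it).
The state is a dict: "time_s": time; "joint_positions": joint angles; "qvel": joint speeds; "tau": joint torques, N m; "position": TCP position; "tcp_rot": TCP orientation; "force": force on the tool from outside, world axes, zero at the start; "moment": the same for the moment, N m; "opening": opening from 0.0 (shut) to 1.0 (fully open); "grasp_force": force on a finger pad.
Only numpy, scipy, OpenCV 4.12 (cv2) and the standard library are available. Lean on these libraries where they do the work, as an engineer would, in place of code of your own. Each camera call takes 0.05 s, during which the arm holds its last target. There are 200 camera calls.

## Working session

There is one attempt and no reset: what is moved stays moved. The work goes in short steps, Python scripts to look and compute and a tool call to move; the robot and the scene stay as the last step left them, time stands still between calls to the robot, and variables do not carry over. Pictures are saved under pics/ and viewed, at most 11 in all, crops included, and the job is handed in when it is done.

Besides the shell and the picture viewer there is one more tool, called as name([rows], argument=value, ...), one row to a line, values as JSON. move_arm: Moves the arm, as the interface text tells. Its arguments: {"type":"object","properties":{"increments":{"type":"array"}},"required":["increments"]}

```bash
mkdir -p pics; cat > h.py <<'E'
import numpy as np, cv2
from rig import bot, viewer, workorder, nets
def cap(n):
    return viewer.capture(n)
def ray(c,px):
    p=cv2.undistortPoints(np.array([[px]],float),np.array(c["K"],float),np.array(c["dist"],float))[0,0]
    d=np.array(c["orientation"])@np.array([p[0],-p[1],-1.0]); return np.array(c["eye"],float),d
def onz(c,px,z):
    e,d=ray(c,px); return e+d*(z-e[2])/d[2]
def proj(c,P):
    R=np.array(c["orientation"]);q=R.T@(np.array(P,float)-np.array(c["eye"]));q=q*[1,-1,-1]
    return cv2.projectPoints(q.reshape(1,3),np.zeros(3),np.zeros(3),np.array(c["K"],float),np.array(c["dist"],float))[0].ravel()
E
python3 - <<'E'
from h import *
np.set_printoptions(precision=3,suppress=True)
ims=[]
for n in("scene","top"):
    c=cap(n); im=np.array(c["image"]);cv2.imwrite(f"pics/{n}1.png",im)
    print(n,np.array(c["eye"]),-np.array(c["orientation"])[:,2])
    for t in("flask","ball_center","mat","spare"):
        for r in nets.find_in(n,t)[:4]:
            print(n,t,round(r["conf"],2),np.round(r["location"]),onz(c,r["location"],0.0),onz(c,r["location"],0.116))
s=bot.read_state();print(s)
E
```

```text
scene [0.83  0.32  0.808] [-0.364 -0.379 -0.851]
scene flask 0.91 [178. 185.] [ 0.623 -0.254  0.   ] [ 0.653 -0.172  0.116]
scene flask 0.81 [209. 150.] [ 0.503 -0.287  0.   ] [ 0.55  -0.2    0.116]
scene flask 0.59 [235. 114.] [ 0.373 -0.34   0.   ] [ 0.439 -0.245  0.116]
scene mat 0.78 [307. 214.] [0.457 0.016 0.   ] [0.51  0.059 0.116]
scene spare 0.55 [358. 277.] [0.487 0.197 0.   ] [0.536 0.214 0.116]
top [0.43  0.009 0.886] [ 0.114 -0.012 -0.993]
top flask 0.92 [380. 166.] [ 0.65  -0.224  0.   ] [ 0.621 -0.193  0.116]
top flask 0.68 [419. 275.] [ 0.396 -0.303  0.   ] [ 0.401 -0.262  0.116]
top flask 0.57 [395. 217.] [ 0.529 -0.254  0.   ] [ 0.516 -0.219  0.116]
top mat 0.58 [284. 250.] [0.454 0.003 0.   ] [0.451 0.004 0.116]
top spare 0.57 [189. 220.] [0.523 0.219 0.   ] [0.511 0.192 0.116]
{'time_s': 0.5, 'joint_positions': array([ 60.42 ,  30.226,  82.091,   0.001,  67.69 , -10.229]), 'qvel': array([ 0.012, -0.116, -0.034, -0.009, -0.052,  0.024]), 'tau': array([ -0.001, -43.96 , -17.679,   0.063,   0.052,  -0.   ]), 'position': array([0.207, 0.59 , 0.234]), 'tcp_rot': array([[-0.944,  0.331, -0.   ],
       [ 0.331,  0.944, -0.   ],
       [ 0.   , -0.   , -1.   ]]), 'force': array([-0.494, -0.201, -0.142]), 'moment': array([-0.043,  0.019,  0.035]), 'grasp_force': 0.0, 'opening': 1.0023868212672469}
```

View pics/scene1.png

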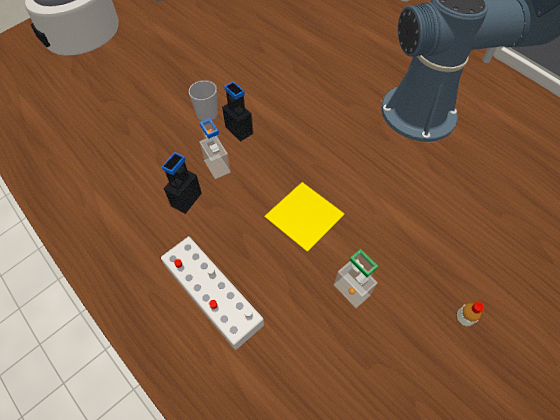

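View pics/top1.png

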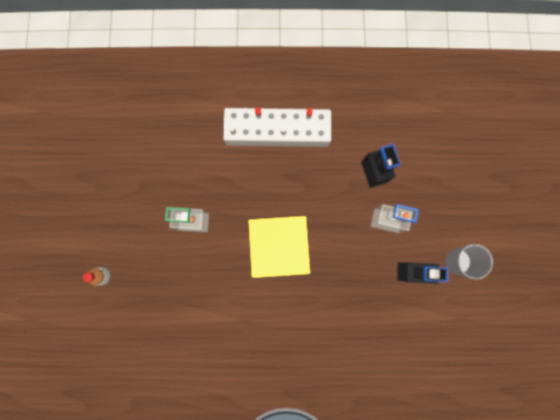

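The target is the clear flask between the two black ones, at scene (209,150) and top (395,217). The mat is at top (279,247) and the spare at top (189,220). Next I'll measure the collar, its yaw and the mat.

```bash
cat >> h.py <<'E'
np.set_printoptions(precision=3,suppress=True)
def blob(im,kind,near):
    h=cv2.cvtColor(im,cv2.COLOR_BGR2HSV)
    lo,hi={"blue":((100,140,60),(125,255,255)),"yellow":((24,150,120),(35,255,255)),"green":((45,120,50),(85,255,255))}[kind]
    m=cv2.inRange(h,lo,hi); m=cv2.morphologyEx(m,cv2.MORPH_CLOSE,np.ones((3,3)))
    cs,_=cv2.findContours(m,cv2.RETR_EXTERNAL,cv2.CHAIN_APPROX_NONE)
    cs=[c for c in cs if len(c)>=8]
    return min(cs,key=lambda c:np.linalg.norm(c.reshape(-1,2).mean(0)-near)).reshape(-1,2).astype(float)
def rect(c,px,z):
    P=np.array([onz(c,p,z)[:2] for p in px]); (ctr,wh,a)=cv2.minAreaRect((P*1000).astype(np.float32))
    b=cv2.boxPoints((ctr,wh,a)); e=[b[1]-b[0],b[2]-b[1]]; l=max(e,key=np.linalg.norm); l=l*np.sign(l[1])
    return np.array(ctr)/1000,np.array(wh),np.degrees(np.arctan2(-l[0],l[1]))
E
python3 - <<'E'
from h import *
for n,f,m,s in(("scene",(209,128),(305,215),(363,263)),("top",(405,213),(279,247),(178,214))):
    c=cap(n);im=np.array(c["image"])
    print(n,"flask",rect(c,blob(im,"blue",f),0.142),"spare",rect(c,blob(im,"green",s),0.142),"mat",rect(c,blob(im,"yellow",m),0.004))
E
```

```text
scene flask (array([ 0.521, -0.232]), array([53.086, 27.453]), np.float32(-14.033654)) spare (array([0.519, 0.207]), array([45.686, 30.049]), np.float32(-3.5249548)) mat (array([0.463, 0.013]), array([131.558, 131.126]), np.float32(-86.4558))Traceback (most recent call last):
  File "<stdin>", line 4, in <module>
  File "h.py", line 20, in blob
    return min(cs,key=lambda c:np.linalg.norm(c.reshape(-1,2).mean(0)-near)).reshape(-1,2).astype(float)
           ~~~^^^^^^^^^^^^^^^^^^^^^^^^^^^^^^^^^^^^^^^^^^^^^^^^^^^^^^^^^^^^^^
ValueError: min() iterable argument is empty
```

```bash
sed -i 's/(45,120,50),(85,255,255)/(40,70,40),(95,255,255)/; s/(100,140,60),(125/(98,110,50),(128/' h.py
python3 - <<'E'
from h import *
c=cap("top");im=np.array(c["image"])
hs=cv2.cvtColor(im,cv2.COLOR_BGR2HSV); print(hs[247,279],hs[208,400:412:2].tolist())
for k,p,z in(("blue",(405,213),.142),("yellow",(279,247),.004),("green",(178,214),.142)):
    try: print(k,rect(c,blob(im,k,p),z))
    except Exception as e: print(k,e)
E
```

```text
[ 30 125 247] [[120, 10, 153], [110, 41, 156], [109, 73, 165], [109, 101, 179], [109, 118, 188], [109, 115, 187]]
blue (array([ 0.521, -0.246]), array([34.31 , 20.475]), np.float32(-65.1599))
yellow (array([0.398, 0.009]), array([22.393,  0.001]), np.float32(-0.18490429))
green (array([0.519, 0.209]), array([46.272, 27.094]), np.float32(-0.105731025))
```

move_arm([
  [-0.887,-0.785,-0.2,0,0,0.47,0.6],
  [-0.887,-0.785,-0.2,0,0,0.47,0.6],
  [-0.887,-0.785,-0.2,0,0,0.47,0.6],
  [-0.887,-0.785,-0.2,0,0,0.47,0.6],
  [-0.887,-0.785,-0.2,0,0,0.47,0.6],
  [-0.887,-0.785,-0.2,0,0,0.47,0.6],
  [-0.887,-0.785,-0.2,0,0,0.47,0.6],
  [-0.887,-0.785,-0.2,0,0,0.47,0.6],
  [-0.887,-0.785,-0.2,0,0,0.47,0.6],
  [-0.887,-0.785,-0.2,0,0,0.47,0.6],
])

```text
time_s: 1.48
position: [0.3834, 0.2757, 0.2949]
tcp_rot: [[0.029, 1.0, 0.004], [1.0, -0.029, -0.001], [-0.001, 0.004, -1.0]]
force: [-0.2, 0.3, 0.0]
opening: 0.6
grasp_force: 0.0
```

move_arm([
  [-1,0.45,0,0,0,0.068,0.6],
  [-1,0.45,0,0,0,0.068,0.6],
  [-1,0.45,0,0,0,0.068,0.6],
  [-1,0.45,0,0,0,0.068,0.6],
  [-1,0.45,0,0,0,0.068,0.6],
  [-1,0.45,0,0,0,0.068,0.6],
  [-1,0.45,0,0,0,0.068,0.6],
  [-1,0.45,0,0,0,0.068,0.6],
  [-1,0.45,0,0,0,0.068,0.6],
  [-1,0.45,0,0,0,0.068,0.6],
])

```text
time_s: 2.32
position: [0.5107, -0.0249, 0.2935]
tcp_rot: [[0.233, 0.973, 0.0], [0.973, -0.233, 0.0], [0.0, 0.0, -1.0]]
force: [0.1, 0.3, -0.3]
opening: 0.599
grasp_force: 0.0
```

```bash
python3 - <<'E'
from h import *
s=bot.read_state();print(s["position"],s["tcp_rot"])
c=cap("wrist");cv2.imwrite("pics/w1.png",np.array(c["image"]))
print(np.array(c["eye"]),-np.array(c["orientation"])[:,2], proj(c,(0.521,-0.232,0.142)))
E
```

```text
[ 0.511 -0.025  0.293] [[ 0.233  0.973  0.   ]
 [ 0.973 -0.233  0.   ]
 [ 0.     0.    -1.   ]]
[0.528 0.047 0.444] [-0.063 -0.265 -0.962] [337.825 371.799]
```

View pics/w1.png

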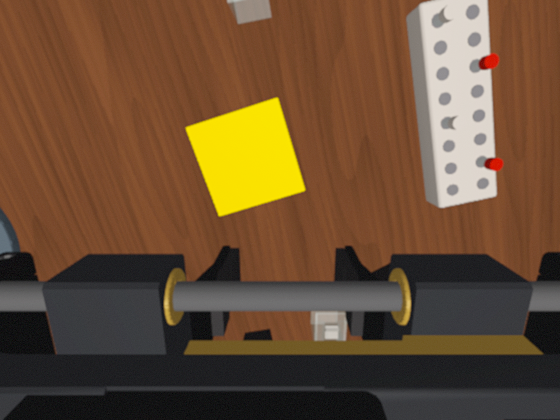

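The picture shows the mat at (245,155). The flask, around (330,325), is half hidden by the gripper. I'll move past the flask so the wrist camera looks straight down on it.

move_arm([
  [-0.885,0.246,0.1,0,0,0,0.6],
  [-0.885,0.246,0.1,0,0,0,0.6],
  [-0.885,0.246,0.1,0,0,0,0.6],
  [-0.885,0.246,0.1,0,0,0,0.6],
  [-0.885,0.246,0.1,0,0,0,0.6],
  [-0.885,0.246,0.1,0,0,0,0.6],
  [-0.885,0.246,0.1,0,0,0,0.6],
  [-0.885,0.246,0.1,0,0,0,0.6],
  [-0.885,0.246,0.1,0,0,0,0.6],
])

```text
time_s: 3.12
position: [0.5209, -0.2976, 0.263]
tcp_rot: [[0.229, 0.973, -0.001], [0.973, -0.229, 0.002], [0.001, -0.001, -1.0]]
force: [-0.4, 0.5, -0.3]
opening: 0.605
grasp_force: 0.0
```

```bash
python3 - <<'E'
from h import *
c=cv2.imread("pics/w1.png")
s=bot.read_state();print(s["position"],s["tcp_rot"])
c=cap("wrist");im=np.array(c["image"]);cv2.imwrite("pics/w2.png",im)
p=proj(c,(0.521,-0.232,0.142));print(p)
for z in (.138,.145): print(rect(c,blob(im,"blue",p),z))
print([(r["conf"],r["location"],onz(c,r["location"],.116)) for r in nets.find_in("wrist","ball_center")])
E
```

```text
[ 0.521 -0.298  0.263] [[ 0.229  0.973 -0.001]
 [ 0.973 -0.229  0.002]
 [ 0.001 -0.001 -1.   ]]
[269.024 136.842]
(array([ 0.52 , -0.232]), array([43.348, 25.556]), np.float32(-13.2529545))
(array([ 0.521, -0.232]), array([42.248, 24.908]), np.float32(-13.253078))
[(0.71, [271.7, 142.3], array([ 0.521, -0.238,  0.116]))]
```

View pics/w2.png

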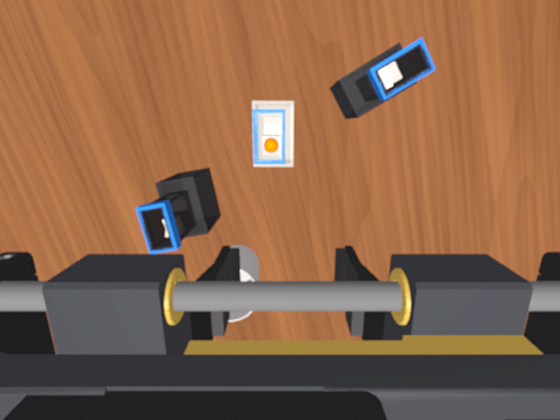

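Flask at (0.521, -0.232), yaw -13°, with the ball on the -y lip at pixel (271,145). The tool is already aligned.

move_arm([
  [0.213,-0.05,0,0,0,0,0.6],
  [0.213,-0.05,0,0,0,0,0.6],
  [0.213,-0.05,0.1,0,0,0,0.6],
  [0.213,-0.05,0.2,0,0,0,0.6],
  [0.213,-0.05,0.3,0,0,0,0.6],
  [0.213,-0.05,0.4,0,0,0,0.6],
  [0.213,-0.05,0.48,0,0,0,0.6],
  [0.213,-0.05,0.537,0,0,0,0.6],
  [0.213,-0.05,0.537,0,0,0,0.6],
  [0.213,-0.05,0.537,0,0,0,0.6],
])

```text
time_s: 4.05
position: [0.5209, -0.2304, 0.1024]
tcp_rot: [[0.226, 0.974, -0.002], [0.974, -0.226, 0.001], [0.001, -0.002, -1.0]]
force: [0.8, 0.0, -0.3]
opening: 0.597
grasp_force: 0.0
```

```bash
python3 - <<'E'
from h import *
c=cap("wrist");im=np.array(c["image"]);cv2.imwrite("pics/w3.png",im)
print(rect(c,blob(im,"blue",proj(c,(0.521,-0.232,0.142))),.145))
E
```

```text
(array([ 0.51, -0.23]), array([13.106,  3.15 ]), np.float32(-8.798307))
```

View pics/w3.png

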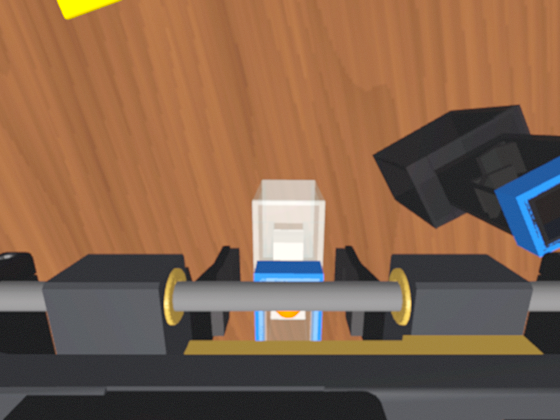

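The neck is centred between the fingers, with the collar at (288,300). Closing now.

move_arm([
  [0,0,0,0,0,0,0],
  [0,0,0,0,0,0,0],
  [0,0,0,0,0,0,0],
  [0,0,0,0,0,0,0],
  [0,0,0,0,0,0,0],
  [0,0,0,0,0,0,0],
  [0,0,0,0,0,0,0],
  [0,0,0,0,0,0,0],
])

```text
time_s: 4.77
position: [0.5212, -0.2329, 0.1028]
tcp_rot: [[0.229, 0.974, 0.0], [0.974, -0.229, -0.0], [-0.0, 0.0, -1.0]]
force: [-0.5, 1.3, 3.2]
opening: 0.262
grasp_force: 30.0
```

move_arm([
  [0,0,-0.05,0,0,0,0],
  [0,0,-0.12,0,0,0,0],
  [0,0,-0.2,0,0,0,0],
  [0,0,-0.28,0,0,0,0],
  [0,0,-0.36,0,0,0,0],
  [0,0,-0.44,0,0,0,0],
  [0,0,-0.52,0,0,0,0],
  [0,0,-0.57,0,0,0,0],
  [0,0,-0.6,0,0,0,0],
  [0,0,-0.6,0,0,0,0],
])

```text
time_s: 5.6
position: [0.5219, -0.2332, 0.2841]
tcp_rot: [[0.229, 0.974, 0.003], [0.974, -0.229, -0.002], [-0.001, 0.003, -1.0]]
force: [1.0, -0.6, -0.5]
opening: 0.261
grasp_force: 30.0
```

move_arm([
  [0.05,0,0,0,0,0,0],
  [0.12,-0.02,0,0,0,0,0],
  [0.2,-0.05,0,0,0,0,0],
  [0.3,-0.1,0,0,0,0,0],
  [0.4,-0.15,0,0,0,0,0],
  [0.48,-0.2,0,0,0,0,0],
  [0.54,-0.22,0,0,0,0,0],
  [0.57,-0.24,0,0,0,0,0],
  [0.57,-0.24,0,0,0,0,0],
  [0.57,-0.24,0,0,0,0,0],
])

```text
time_s: 6.43
position: [0.49, -0.0499, 0.2817]
tcp_rot: [[0.228, 0.974, -0.001], [0.974, -0.228, -0.001], [-0.001, -0.001, -1.0]]
force: [0.4, 0.4, -1.1]
opening: 0.258
grasp_force: 30.0
```

move_arm([
  [0,0,0,0,-0.025,0,0],
  [0,0,0,0,-0.055,0,0],
  [0,0,0,0,-0.09,0,0],
  [0,0,0,0,-0.125,0,0],
  [0,0,0,0,-0.16,0,0],
  [0,0,0,0,-0.19,0,0],
  [0,0,0,0,-0.205,0,0],
  [0,0,0,0,-0.21,0,0],
  [0,0,0,0,-0.21,0,0],
  [0,0,0,0,-0.21,0,0],
])

```text
time_s: 7.27
position: [0.4906, -0.0505, 0.2821]
tcp_rot: [[0.182, 0.973, -0.141], [0.77, -0.23, -0.596], [-0.612, -0.0, -0.791]]
force: [-0.2, -0.6, -1.3]
opening: 0.259
grasp_force: 30.0
```

move_arm([
  [0,0,0,0,0,0,0],
  [0,0,0,0,0,0,0],
  [0,0,0,0,0,0,0],
  [0,0,0,0,0,0,0],
  [0,0,0,0,0,0,0],
  [0,0,0,0,0,0,0],
  [0,0,0,0,0,0,0],
  [0,0,0,0,0,0,0],
  [0,0,0,0,0,0,0],
  [0,0,0,0,0,0,0],
])

```text
time_s: 8.1
position: [0.4901, -0.0497, 0.2824]
tcp_rot: [[0.18, 0.974, -0.14], [0.769, -0.228, -0.597], [-0.613, -0.0, -0.79]]
force: [-0.5, -0.0, -1.2]
opening: 0.261
grasp_force: 30.0
```

```bash
python3 - <<'E'
from h import *
c=cap("scene");im=np.array(c["image"])
s=bot.read_state();R=s["tcp_rot"];o=s["position"]
# flask frame: x=tool y, y=tool x, z=-tool z ; grasp 8mm behind TCP at 110 up
Rf=np.c_[R[:,1],R[:,0],-R[:,2]];org=o-0.102*Rf[:,2]
for l,P in(("upper",(0,-.01,.116)),("lower",(0,.01,.089)),("belly",(0,0,.01)),("top",(0,0,.145))): print(l,proj(c,org+Rf@np.array(P)))
print([(r["conf"],r["location"]) for r in nets.find_in("scene","ball_center")])
p=proj(c,org+Rf@np.array([0,0,.09])).astype(int)
x,y=p; k=im[max(0,y-70):y+70,max(0,x-70):x+70];print(max(0,x-70),max(0,y-70))
cv2.imwrite("pics/s2.png",cv2.resize(k,None,fx=4,fy=4,interpolation=cv2.INTER_CUBIC))
E
```

```text
upper [275.933 112.906]
lower [275.838 126.128]
belly [261.688 127.417]
top [283.646 115.408]
[]
203 50
```

View pics/s2.png

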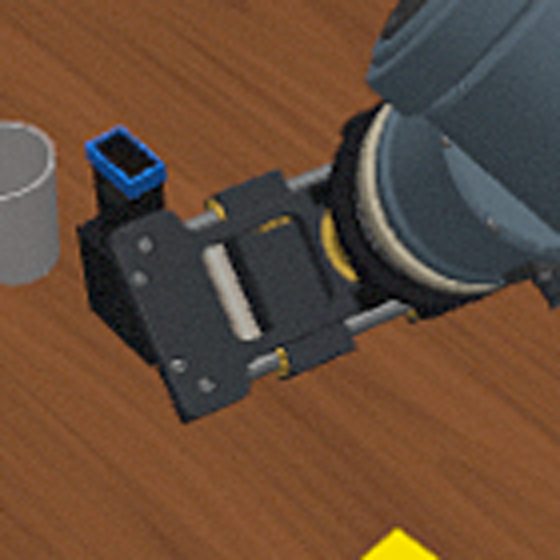

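The gripper hides the flask in the scene view, so I'll use the wrist camera.

```bash
cat >> h.py <<'E'
def ballcheck(name):
    c=cap("wrist");im=np.array(c["image"])
    s=bot.read_state();R=s["tcp_rot"];o=s["position"]
    Rf=np.c_[R[:,1],R[:,0],-R[:,2]];org=o-0.102*Rf[:,2]
    for l,P in(("upper",(0,-.01,.116)),("lower",(0,.01,.089)),("belly",(0,0,.01)),("belly+y",(0,.025,.01)),("belly-y",(0,-.025,.01)),("top",(0,.02,.145)),("bot",(0,.033,0))): print(l,proj(c,org+Rf@np.array(P)))
    print([(r["conf"],r["location"]) for r in nets.find_in("wrist","ball_center")])
    m=cv2.inRange(cv2.cvtColor(im,cv2.COLOR_BGR2HSV),(8,180,160),(20,255,255))
    n,_,st,ce=cv2.connectedComponentsWithStats(m); print([(st[i,4],ce[i]) for i in range(1,n) if st[i,4]>15])
    cv2.imwrite(name,im)
E
python3 -c "
from h import *
ballcheck('pics/w4.png')"
```

```text
upper [286.975 304.928]
lower [286.965 245.799]
belly [286.978 220.917]
belly+y [286.966 190.034]
belly-y [286.988 250.186]
top [286.942 276.221]
bot [286.964 177.656]
[]
[]
```

View pics/w4.png

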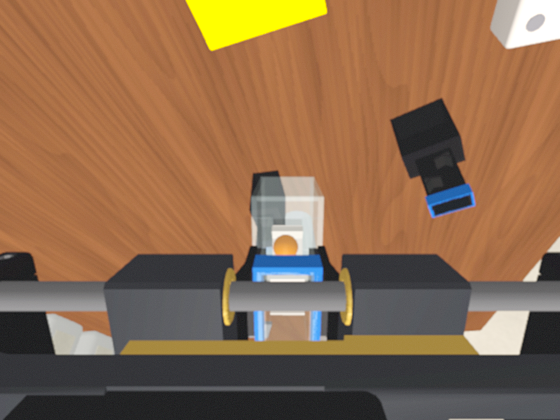

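The ball is at pixel (286,246), where I predicted the lower lip (287,246), and the flask hasn't slipped. Now I'll lean it the other way.

move_arm([
  [0,0,0,0,0.03,0,0],
  [0,0,0,0,0.065,0,0],
  [0,0,0,0,0.1,0,0],
  [0,0,0,0,0.14,0,0],
  [0,0,0,0,0.18,0,0],
  [0,0,0,0,0.22,0,0],
  [0,0,0,0,0.26,0,0],
  [0,0,0,0,0.3,0,0],
  [0,0,0,0,0.34,0,0],
  [0,0,0,0,0.37,0,0],
])

```text
time_s: 9.13
position: [0.4901, -0.0512, 0.283]
tcp_rot: [[0.199, 0.973, 0.113], [0.852, -0.229, 0.471], [0.485, 0.002, -0.875]]
force: [-0.5, -0.4, -2.3]
opening: 0.264
grasp_force: 30.0
```

move_arm([
  [0,0,0,0,0.03,0,0],
  [0,0,0,0,0.05,0,0],
  [0,0,0,0,0.05,0,0],
  [0,0,0,0,0.05,0,0],
  [0,0,0,0,0.05,0,0],
  [0,0,0,0,0.05,0,0],
  [0,0,0,0,0.05,0,0],
  [0,0,0,0,0.05,0,0],
  [0,0,0,0,0.05,0,0],
  [0,0,0,0,0.05,0,0],
])

```text
time_s: 9.97
position: [0.4902, -0.0494, 0.2827]
tcp_rot: [[0.18, 0.974, 0.14], [0.77, -0.228, 0.596], [0.612, 0.0, -0.79]]
force: [-0.3, -0.2, -1.4]
opening: 0.26
grasp_force: 30.0
```

```bash
python3 -c "
from h import *
ballcheck('pics/w5.png')"
```

```text
upper [286.888 304.391]
lower [286.896 245.336]
belly [286.899 220.589]
belly+y [286.903 189.702]
belly-y [286.896 249.861]
top [286.891 275.545]
bot [286.904 177.334]
[]
[(np.int32(241), array([172.32 ,  52.917]))]
```

View pics/w5.png

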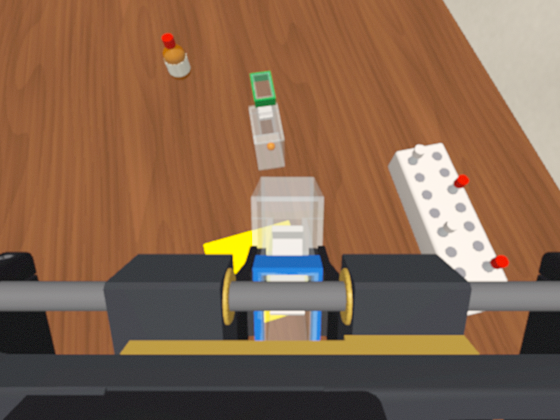

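The ball has left the lower lip and nothing shows at (286,246). I'll bring the flask upright and move over the mat.

move_arm([
  [0,0,0,0,-0.02,0,0],
  [0,0,0,0,-0.05,0,0],
  [0,0,0,0,-0.08,0,0],
  [0,0,0,0,-0.11,0,0],
  [0,0,0,0,-0.14,0,0],
  [0,0,0,0,-0.17,0,0],
  [0,0,0,0,-0.195,0,0],
  [0,0,0,0,-0.21,0,0],
  [0,0,0,0,-0.21,0,0],
  [0,0,0,0,-0.21,0,0],
])

```text
time_s: 10.9
position: [0.4899, -0.0487, 0.2823]
tcp_rot: [[0.227, 0.974, -0.0], [0.974, -0.227, 0.002], [0.002, -0.001, -1.0]]
force: [0.9, 0.4, -1.1]
opening: 0.261
grasp_force: 30.0
```

```bash
python3 -c "
from h import *
ballcheck('pics/w6.png')
s=bot.read_state();print(s['position'],s['tcp_rot'])
d=np.array([0.463,0.013,0])-s['position'];print('tool delta/0.3',s['tcp_rot'].T@d/0.3)
c=cap('top');im=np.array(c['image'])
h=cv2.inRange(cv2.cvtColor(im,cv2.COLOR_BGR2HSV),(24,90,120),(35,255,255)); print(rect(c,np.argwhere(h)[:,::-1].astype(float),.004))
"
```

```text
upper [287.233 305.728]
lower [287.238 246.569]
belly [287.141 221.485]
belly+y [287.178 190.638]
belly-y [287.107 250.721]
top [287.394 277.285]
bot [287.182 178.253]
[]
[]
[ 0.49  -0.05   0.282] [[ 0.229  0.973 -0.   ]
 [ 0.973 -0.229  0.001]
 [ 0.001 -0.001 -1.   ]]
tool delta/0.3 [ 0.182 -0.135  0.941]
(array([0.475, 0.128]), array([302.217, 137.258]), np.float32(-4.7161384))
```

View pics/w6.png

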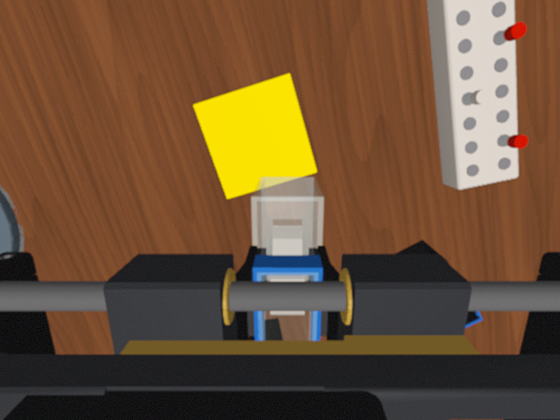

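The ball isn't visible and is probably behind the collar on the belly's -y side. A small lean to +y should roll it into view. I'll also check the mat centre from the wrist view.

```bash
python3 -c "
from h import *
c=cap('wrist');im=np.array(c['image'])
h=cv2.inRange(cv2.cvtColor(im,cv2.COLOR_BGR2HSV),(26,200,120),(34,255,255)); h[240:]=0
cs=max(cv2.findContours(h,0,cv2.CHAIN_APPROX_NONE)[0],key=cv2.contourArea)
print(rect(c,cs.reshape(-1,2).astype(float),.004))
"
```

```text
(array([0.463, 0.014]), array([129.93 , 129.788]), np.float32(-86.38201))
```

move_arm([
  [0.02,-0.01,0.02,0,-0.02,0,0],
  [0.05,-0.03,0.05,0,-0.04,0,0],
  [0.08,-0.05,0.1,0,-0.06,0,0],
  [0.12,-0.08,0.15,0,-0.08,0,0],
  [0.15,-0.11,0.2,0,-0.08,0,0],
  [0.18,-0.13,0.2,0,-0.08,0,0],
  [0.182,-0.135,0.2,0,-0.08,0,0],
  [0.182,-0.135,0.2,0,-0.08,0,0],
  [0.182,-0.135,0.2,0,-0.08,0,0],
  [0.182,-0.135,0.2,0,-0.08,0,0],
])

```text
time_s: 11.93
position: [0.4645, 0.0117, 0.2236]
tcp_rot: [[0.224, 0.973, -0.054], [0.943, -0.23, -0.242], [-0.248, 0.003, -0.969]]
force: [-0.1, -0.0, -2.3]
opening: 0.264
grasp_force: 30.0
```

```bash
python3 -c "
from h import *
ballcheck('pics/w7.png')
im=cv2.imread('pics/w7.png')[165:275,230:345]; cv2.imwrite('pics/w7c.png',cv2.resize(im,None,fx=4,fy=4))"
```

```text
upper [286.557 304.51 ]
lower [286.574 245.45 ]
belly [286.661 220.684]
belly+y [286.641 189.8  ]
belly-y [286.679 249.953]
top [286.436 275.688]
bot [286.642 177.432]
[]
[(np.int32(124), array([292.113, 190.177]))]
```

View pics/w7c.png

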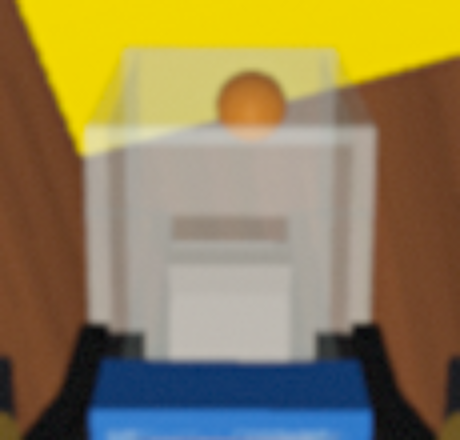

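The orange ball is in the belly at pixel (292,190), and the mat centre is confirmed at (0.463, 0.014). I'll straighten the flask, then lower it.

move_arm([
  [0,0,0,0,0.02,0,0],
  [0,0,0,0,0.05,0,0],
  [0,0,0,0,0.07,0,0],
  [0,0,0,0,0.08,0,0],
  [0,0,0,0,0.08,0,0],
  [0,0,0,0,0.08,0,0],
  [0,0,0,0,0.08,0,0],
])

```text
time_s: 12.62
position: [0.4633, 0.0124, 0.2226]
tcp_rot: [[0.229, 0.973, 0.0], [0.973, -0.229, -0.001], [-0.001, 0.0, -1.0]]
force: [-0.2, -0.0, -1.3]
opening: 0.262
grasp_force: 30.0
```

move_arm([
  [0,0,0.05,0,0,0,0],
  [0,0,0.11,0,0,0,0],
  [0,0,0.17,0,0,0,0],
  [0,0,0.23,0,0,0,0],
  [0,0,0.29,0,0,0,0],
  [0,0,0.33,0,0,0,0],
  [0,0,0.36,0,0,0,0],
  [0,0,0.375,0,0,0,0],
  [0,0,0.382,0,0,0,0],
  [0,0,0.382,0,0,0,0],
])

```text
time_s: 13.45
position: [0.4634, 0.0129, 0.1078]
tcp_rot: [[0.228, 0.974, 0.0], [0.974, -0.228, -0.0], [-0.0, 0.0, -1.0]]
force: [0.8, 0.0, -0.6]
opening: 0.259
grasp_force: 30.0
```

move_arm([
  [0,0,0,0,0,0,0],
  [0,0,0,0,0,0,0],
])

```text
time_s: 13.62
position: [0.4637, 0.0126, 0.1085]
tcp_rot: [[0.228, 0.974, 0.002], [0.974, -0.228, -0.0], [-0.0, 0.002, -1.0]]
force: [0.5, 0.1, -1.3]
opening: 0.261
grasp_force: 30.0
```

It's still hanging, since the force reads the flask's weight. I'll lower 1 mm more and open.

move_arm([
  [0,0,0.004,0,0,0,0],
  [0,0,0.004,0,0,0,0],
  [0,0,0.004,0,0,0,0.35],
  [0,0,0.004,0,0,0,0.5],
  [0,0,0.004,0,0,0,0.6],
  [0,0,0.004,0,0,0,0.6],
  [0,0,0.004,0,0,0,0.6],
  [0,0,0.004,0,0,0,0.6],
])

```text
time_s: 14.28
position: [0.4632, 0.0127, 0.1067]
tcp_rot: [[0.229, 0.974, 0.0], [0.974, -0.229, -0.0], [-0.0, 0.0, -1.0]]
force: [-0.0, 0.4, 0.3]
opening: 0.575
grasp_force: 0.0
```

move_arm([
  [0,0,-0.04,0,0,0,0.6],
  [0,0,-0.1,0,0,0,0.6],
  [0,0,-0.18,0,0,0,0.6],
  [0,0,-0.28,0,0,0,0.6],
  [0,0,-0.38,0,0,0,0.6],
  [0,0,-0.46,0,0,0,0.6],
  [-0.1,0,-0.5,0,0,0,0.6],
  [-0.2,0,-0.5,0,0,0,0.6],
  [-0.25,0,-0.5,0,0,0,0.6],
  [-0.25,0,-0.5,0,0,0,0.6],
])

```text
time_s: 15.12
position: [0.4459, -0.0627, 0.2571]
tcp_rot: [[0.232, 0.973, 0.001], [0.973, -0.232, -0.001], [-0.001, 0.001, -1.0]]
force: [0.7, 0.1, -0.4]
opening: 0.603
grasp_force: 0.0
```

```bash
python3 -c "
from h import *
c=cap('wrist');im=np.array(c['image']);cv2.imwrite('pics/w8.png',im)
p=proj(c,(0.463,0.0135,0.146));print(p,rect(c,blob(im,'blue',p),.149))
print([(r['conf'],r['location'],onz(c,r['location'],.014)) for r in nets.find_in('wrist','ball_center')])
s=bot.read_state();print(s['position'],s['force'])
"
```

```text
[285.532 118.431] (array([0.464, 0.013]), array([42.423, 24.449]), np.float32(-12.664924))
[]
[ 0.446 -0.06   0.257] [ 0.612  0.227 -0.994]
```

View pics/w8.png

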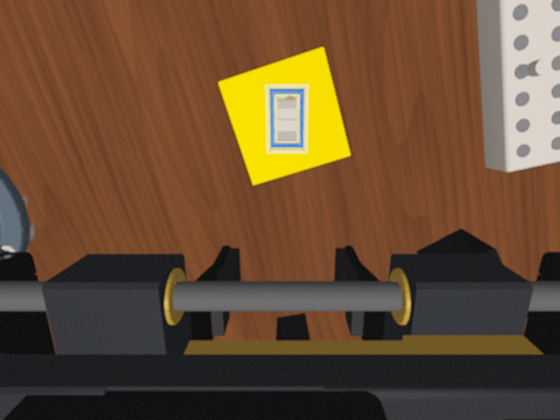

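The flask stands upright and released in the middle of the mat, with its collar at (287,118), which is (0.464, 0.013). The gripper is clear, so I'm handing in.

```bash
python3 -c "
from rig import workorder
print(workorder.hand_in())"
```

```text
the job is handed in; nothing more can be done
None
```

I handed the job in at about 15 s; no verdict came back: the ball was last seen in the belly just before placing, the blue-collared flask stands upright and released about 1 mm from the mat's middle, and I never touched the spare.

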